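# Fit the retaining clip on a glass-studio roller

### The arm

A 6-joint arm with a two-finger parallel gripper is mounted at the origin on the work surface. World frame = base frame: x ahead of the robot, y to its left, z up, the work surface at z = 0. Lengths are in mm, angles in rad, forces in N, time in s.
With the tool pointing down it reaches from about 350 to 775 mm from the base axis. Payload 5.5 kg.
Tool frame: the origin (TCP) lies on the mounting face of the last link; the fingertips stand 173 mm ahead of it and the grasp point (between the pads) lies 155 mm ahead of it; z points along the fingers, y is the line along which they close (so a half turn about z gives the same grasp; the last joint's range is limited). The gripper opens to 85 mm and grips with 20 to 120 N. Pads are 22 mm wide; open, the fingers measure 114 mm over their backs; the gripper's body (76 mm by 85 mm) begins 54 mm behind the grasp point. The pads swing forward as they close: fully open they stand 13 mm farther back than shut.
Start: joints at [1.093, 0.313, 0.046, 1.304, 0, 1.431], TCP at [190.58, 542.524, 404.723] pointing down, gripper open.
Joint ranges: [-2.76, 2.76], [-0.86, 1.69], [-1.03, 1.26], [-2.2, 2.34], [-1.47, 1.5], [-3.14, 3.14]. Speed limits (rad/s): [2.57, 2.57, 3.14, 3.14, 3.14, 3.14].

### API

Orientations are given as a unit quaternion [w, x, y, z].
In Python, from station import manip gives the robot as it stands.
- The arm moves only by the tool apply_moves, never from a script. Its argument "moves" is text: rows parted by semicolons, each of 5 numbers parted by spaces: the shift along the world's x, y, z in m, then the turn about the world's z in degrees, then the opening, from -1 (shut) to 1 (fully open). A call has 1 to 12 rows; each row shifts and turns the commanded pose from where the row before left it; what a row does not reach is not made up. A row lasts 1/8 s, in which the tool goes at most 62.5 mm and 10.7 degrees, less where a joint would pass 70% of its speed; a pose out of reach is approached as far as the arm can. A call with a gripper value outside its range is refused whole. The fingers move at their own pace and stop on an object; the grip force is fixed at half the most. Time passes only in rows, so rows that do not move let the fingers close. It gives the time, the measured TCP pose, the force, the opening and the grip force at its end, in the units of the state.
- manip.state(): the state, without advancing time (a new reading comes with each control period).
- manip.read_camera(name): name is "scene" or "top" or "wrist"; returns the picture (384x512x3 uint8, red, green, blue); there is no depth.
- manip.camera_info(name): a dict with "camera_matrix" (3x3 intrinsics, pixels), "R" (3x3) and "t" (3): a world point X has camera coordinates R X + t; the wrist camera has in their place "T_tool_cam" (4x4, takes a point from camera to tool coordinates, whose origin is the TCP and whose axes are the flange's). Camera axes: x right, y down, z forward; pixel columns grow to the right and rows downward; lengths in mm; the calibration is good to about 2 mm. A picture is of the moment at which its call begins: read the wrist's pose just before it. camera_info takes no time and is no camera call.
- manip.finish_job(): hands the job in; it is judged then, once.
The state is a dict: "t": time; "joint_pos": joint angles; "joint_vel": joint speeds; "effort": joint torques, N m; "tool_pos": TCP position; "orientation": TCP orientation; "force": force on the tool from outside, world axes, zero at the start; "moment": the same for the moment, N m; "width": finger opening in mm; "finger_force": force on a finger pad.
Only numpy, scipy, OpenCV 4.12 (cv2) and the standard library are available. Lean on these libraries where they do the work, as an engineer would, in place of code of your own. Each camera call takes 0.05 s, during which the arm holds its last target. There are 200 camera calls.

### The job

Clamp the roller's axle in the jig by pressing the toggle clamp's handle all the way down, past centre, and leave it shut. Then pick up the circlip pliers that already carry the clip, squeeze them to spread the clip fully, slide the spread clip over the end of the axle down to the groove just above the roller, and finish while holding it there: still gripped and spread, level and centred on the axle, not pressed down hard on the roller. Do not disturb the other things on the bench.

Things in the scene. Friction and masses are not known exactly. Their poses are not given: they have to be found in the camera images.
- jig: fixed aluminium jig plate 130 (x) x 190 (y) x 10 mm thick; origin on the bench at the underside, directly below the axle's centre; it reaches 65 mm to -y and 125 mm to +y of the origin. Axle and clamp are both on its y axis: the clamp stands on the +y side, its handle swings down away from the axle, to +y
- clamp_pivot (a point): hinge of the clamp handle: 94 mm to jig +y of the axle and 47 mm above the bench; its line runs along jig x
- clamp_handle (a joint): clamp handle angle in rad: 0 open (handle almost upright, 1.52 rad above level, pointing up), 1.42 fully down (0.10 rad above level, pointing jig +y). Dead centre is at 1.28; past 1.34 it counts as locked. It stays where it is left (friction about 0.12 N m) and needs about 5 to 15 N at the tip near dead centre
- clamp_tip (a point): point on the middle line of the clamp handle, 85 mm from its hinge (its rubber sleeve, 18 mm wide along jig x and 16 mm thick, runs from 31 to 97 mm from the hinge)
- clamp_arm: the clamp's hold-down arm, 50 mm long, 14 mm wide, hinged 78 mm to jig +y of the axle, 34 mm above the bench; raised while the handle is up (its end then about 78 mm above the bench), when shut it lies level at 38 mm and its rubber pad presses on the flange. It is moved by the handle only
- hub: loose 0.6 kg part in the jig's nest: steel flange 88 mm dia x 12 mm, on it a grey roller 50 mm dia with its top face 54 mm above the origin, and out of it a 30 mm dia steel axle stub up to 82 mm, end chamfered 3 to 4 mm. Origin at the centre of the underside (10 mm above the bench), z up along the axle
- groove (a point): centre of the axle's groove, on its axis, 57 mm above the hub's origin (67 mm above the bench). The groove, 25 mm dia and 6 mm wide, reaches from the roller's top face upwards; the axle's end is 25 mm above this point
- pliers: loose circlip pliers, 0.22 kg, flat on a rest; x to the tips, z up; origin at the pivot at the handles' underside, 48 mm above the bench. Handles: x -25 to -105 mm, z 0 to 12; width over both at x -45: 53 mm relaxed, 40 mm (outsides parallel) squeezed to the stop. Jaws reach x +57; pins go down to the clip. Squeezing spreads the clip; the spring pushes back up to 9 N per handle
- pliers_grip (a point): where to grip the pliers from above: between the handles, 45 mm behind the pivot and at their half height (6 mm above the underside). The fingers have free room outside both handles and below, down to 12 mm above the bench. As the handles swing in, pivot and clip move 2 to 3 mm forward relative to the fingers; the clip may sit 2 to 3 mm lower than at first once lifted
- clip_center (a point): centre of the clip on the pliers' tips: 73.8 mm ahead (+x) of the pivot on the middle line, 19.5 mm below the handles' underside, mid thickness. Dark steel C ring 3 mm thick, 45 mm outside when spread; clear inner diameter 36 mm spread, 29 mm relaxed: it passes the 30 mm axle only when spread
- jaw_left (a joint): swing of one jaw of the pliers in rad: 0 relaxed, 0.142 squeezed to the stop (clip fully spread; the stop gives a little, up to about 0.16 in a firm grip of 45 N or more; 20 N is enough to reach it); the other jaw mirrors it
- rest: fixed wooden pliers rest; origin on the bench below the pliers' pivot; a 24 x 22 mm block under the pivot and a 90 mm wide crossbar 92 mm behind it, both 48 mm high
- frit_jar: bystander: jar, 60 mm dia, 75 mm tall; origin at its base centre
- oil_bottle: bystander: bottle, 48 mm dia, 120 mm tall; origin at its base centre
- screwdriver: bystander: screwdriver 190 mm long lying on the bench
- spare_roller: bystander: grey roller, 50 mm dia, 30 mm tall; origin at its base centre
- wrench: bystander: wrench 160 mm long lying on the bench
- tweezers: bystander: steel tweezers 155 mm long lying on the bench
Not all that is in view belongs to the job. What is shaped like the hub but orange, pink or purple is not meant.

How it is judged (in metres and radians):
On the way, in this order (a step that is already met when the one before it is completed fails the run):
1. the clamp handle is past centre and the arm presses on the flange (value of joint clamp_handle above 1.34 rad and contact force between clamp_arm and hub above 1 N), for 0.2 s.
2. the pliers are gripped and lifted with the clip spread, higher than the axle's end (value of joint jaw_left above 0.12 rad and z of clip_center in the frame of groove above 0.026 m and contact force between the fingers and pliers above 5 N), for 0.1 s.
At the end, for the whole second after the job is handed in: Clamp past centre (over 1.34 rad), arm pressing on the flange, hub in its nest; fingers grip the squeezed pliers (jaw over 0.12 rad); clip centre within 5 mm of the axle line and 3 mm of the groove's mid height, level to 0.10 rad, at rest, pressing on the hub with under 12 N (all of step 1 and value of joint jaw_left above 0.12 rad and contact force between the fingers and pliers above 5 N and horizontal distance between clip_center and groove below 0.005 m and z of clip_center in the frame of groove between -0.003 and 0.003 m and angle between the z axis of pliers and the z axis of hub, either way round below 0.1 rad and angle between hub's own z axis and vertical below 0.05 rad and contact force between pliers and hub below 12 N and linear speed of pliers below 0.02 m/s and distance of hub from where it was at the start of the episode below 0.008 m); the arm keeps its last pose, push and grip.
It fails at once if a bystander is knocked over or pushed more than 30 mm (distance of any of frit_jar, oil_bottle, screwdriver, spare_roller, wrench, tweezers from where it was at the start of the episode above 0.03 m).
It also fails if it takes over 58 s, if anything falls off the work surface, if the arm or the gripper's body presses on something with over 40 N, if the wrist force passes 120 N, or if a joint passes its speed limit or range.

## Working session

There is one attempt and no reset: what is moved stays moved. The work goes in short steps, Python scripts to look and compute and a tool call to move; the robot and the scene stay as the last step left them, time stands still between calls to the robot, and variables do not carry over. Pictures are saved under pics/ and viewed, at most 10 in all, crops included, and the job is handed in when it is done.

Besides the shell and the picture viewer there is one more tool, called after "Emit:" as a command line: name --argument value ..., lists and objects as JSON in quotes. apply_moves: Moves the arm, as the interface text tells. Its arguments: {"type":"object","properties":{"moves":{"type":"string"}},"required":["moves"]}

```bash
mkdir -p pics; ls; python3 - <<'E'
from station import manip
import cv2,numpy as np
print(manip.state())
for n in("top","scene"):
    im=manip.read_camera(n); cv2.imwrite(f"pics/{n}0.png",cv2.resize(im[:,:,::-1],(800,600),interpolation=cv2.INTER_CUBIC)); cv2.imwrite(f"{n}_raw.png",im[:,:,::-1])
    print(manip.camera_info(n))
print(manip.camera_info("wrist"))
E
```

```text
pics
{'t': 0.0, 'joint_pos': array([1.09343101e+00, 3.14019906e-01, 4.49881399e-02, 1.30359657e+00,
       6.50667713e-06, 1.43120736e+00]), 'joint_vel': array([ 0.0017264 ,  0.00140507,  0.00077414, -0.00113495, -0.00071007,
       -0.00062105]), 'effort': array([-6.10311963e-04, -4.80616379e+01,  2.98539448e+01,  1.92022260e-02,
       -2.31421045e-04,  1.30131980e-06]), 'tool_pos': array([190.46318004, 542.3374055 , 403.8012274 ]), 'orientation': array([-2.81206012e-04,  1.68086380e-01,  9.85771845e-01, -8.71778416e-04]), 'force': array([ 0.51494877, -0.35475614, -0.1356006 ]), 'moment': array([-0.0349783 , -0.03335554,  0.00144027]), 'finger_force': 0.0, 'width': 85.10870221461276}
{'camera_matrix': array([[422.84794622,   0.        , 253.90655936],
       [  0.        , 422.84794622, 189.49037373],
       [  0.        ,   0.        ,   1.        ]]), 'R': array([[-0.02609801, -0.99951784,  0.01682228],
       [-0.9895723 ,  0.02344646, -0.14211592],
       [ 0.14165297, -0.02035581, -0.98970707]]), 't': array([ -52.43611734,  558.77261724, 1153.49616649])}
{'camera_matrix': arra
[... 189 characters left out ...]
  0.02489967],
       [ 0.31204   , -0.4275451 , -0.84843163],
       [-0.46162204,  0.712293  , -0.528719  ]]), 't': array([-441.35782386, -101.29980505, 1330.13789272])}
{'camera_matrix': array([[273.98787773,   0.        , 254.84347454],
       [  0.        , 273.98787773, 195.42034247],
       [  0.        ,   0.        ,   1.        ]]), 'T_tool_cam': array([[ 6.25162286e-04, -9.65953425e-01, -2.58715269e-01,
         6.43448293e+01],
       [ 9.99999611e-01,  7.64807854e-04, -4.39118738e-04,
         1.15636487e+00],
       [ 6.22035718e-04, -2.58714894e-01,  9.65953527e-01,
         3.06951016e+01],
       [ 0.00000000e+00,  0.00000000e+00,  0.00000000e+00,
         1.00000000e+00]])}
```

View pics/top0.png

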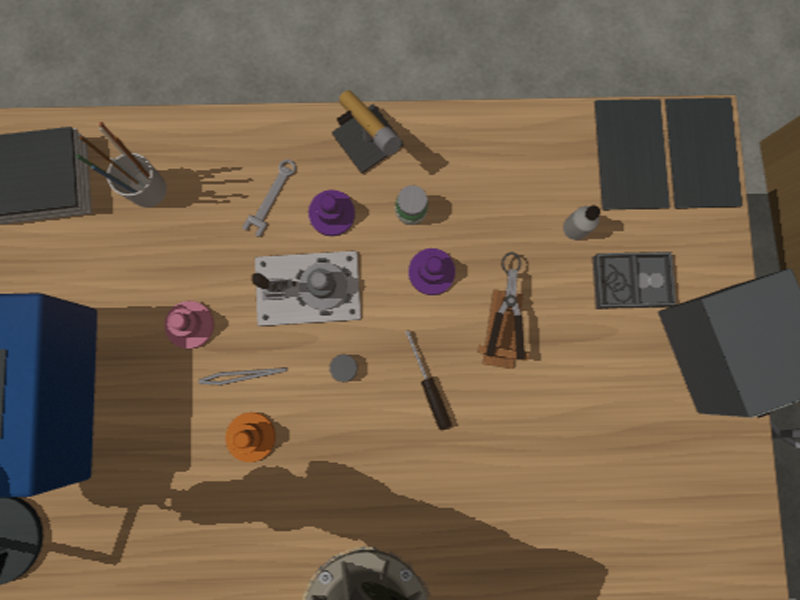

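View pics/scene0.png

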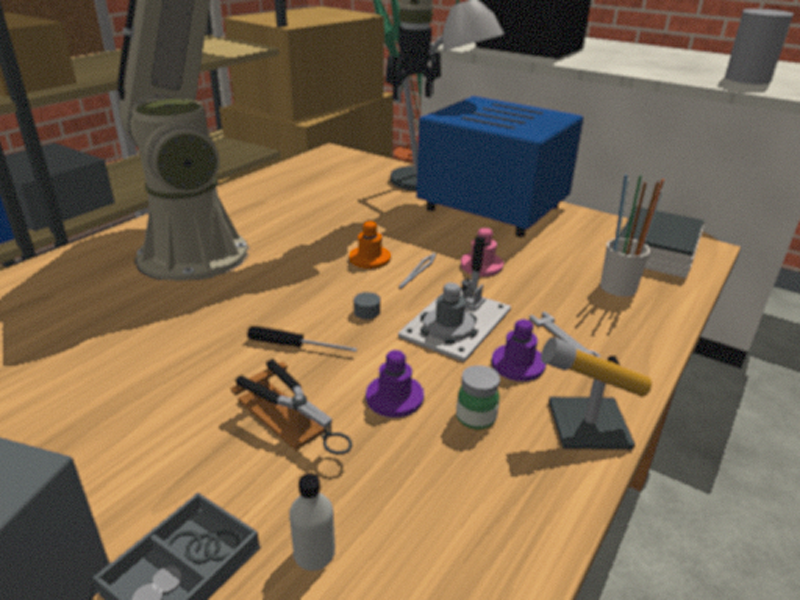

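The top view shows the jig at about (308,288), with the axle top near (320,275) and the black clamp handle near (262,281). The pliers' pivot is near (511,300) and the clip near (514,263). The scene view agrees: grey hub in the jig, handle upright. I'll work out rough positions and crop closer.

```bash
cat > h.py <<'E'
import numpy as np,cv2
from scipy.spatial.transform import Rotation as Ro
from station import manip
def cam(n,st=None):
    c=manip.camera_info(n);K=c["camera_matrix"]
    if n!="wrist": return K,c["R"],c["t"]
    st=st or manip.state();q=st["orientation"];T=np.eye(4);T[:3,:3]=Ro.from_quat([q[1],q[2],q[3],q[0]]).as_matrix();T[:3,3]=st["tool_pos"]
    W=np.linalg.inv(T@c["T_tool_cam"]);return K,W[:3,:3],W[:3,3]
def back(C,uv,z):
    K,R,t=C;d=R.T@np.linalg.solve(K,[*uv,1]);o=-R.T@t;return o+d*(z-o[2])/d[2]
def proj(C,X):
    K,R,t=C;p=(R@np.atleast_2d(X).T).T+t;p=p@K.T;return p[:,:2]/p[:,2:]
def crop(im,x0,y0,x1,y1,s,name):
    cv2.imwrite(name,cv2.resize(im[y0:y1,x0:x1],None,fx=s,fy=s,interpolation=cv2.INTER_CUBIC))
E
python3 - <<'E'
from h import *
C=cam("top");s=.64
for n,uv,z in [("c1",(254,257),10),("c2",(357,251),10),("c3",(361,318),10),("c4",(257,325),10),("axle",(320,275),92),("pivot",(511,300),60),("clip",(514,263),28.5),("bar",(505,352),48),("drv",(430,380),10),("jar",(411,190),75),("bottle",(590,213),120),("purp",(432,258),90),("purp2",(330,200),90)]:
    print(n,back(C,(uv[0]*s,uv[1]*s),z).round(1))
im=cv2.imread("top_raw.png")
crop(im,155,150,240,215,8,"pics/jigc.png");crop(im,300,155,350,240,7,"pics/plc.png")
E
```

```text
c1 [641.4 196.9  10. ]
c2 [648.5   5.1  10. ]
c3 [ 5.224e+02 -1.000e-01  1.000e+01]
c4 [514.1 190.8  10. ]
axle [589.9  66.7  92. ]
pivot [ 542.6 -269.2   60. ]
clip [ 615.5 -284.4   28.5]
bar [ 451.2 -256.1   48. ]
drv [ 405.8 -123.5   10. ]
jar [744.1 -96.3  75. ]
bottle [ 682.7 -401.8  120. ]
purp [ 615.9 -128.7   90. ]
purp2 [724.2  48.   90. ]
```

View pics/jigc.png

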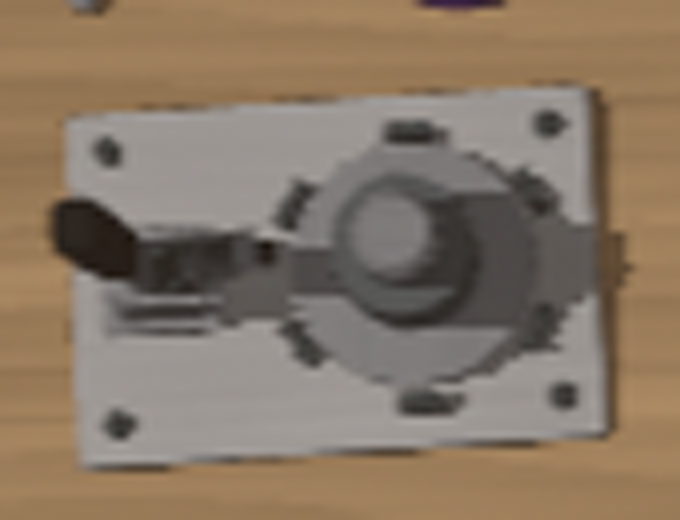

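In the crop, the jig corners are (68,118), (588,88), (608,433) and (82,467). The axle top's centre is about (391,235), and the handle end spans (55–135, 200–275). I'll fit the jig pose from these.

```bash
python3 - <<'E'
from h import *
C=cam("top")
f=lambda u,v:((u+.5)/8-.5+155,(v+.5)/8-.5+150)
P=np.array([back(C,f(*p),10)[:2] for p in[(68,118),(588,88),(608,433),(82,467)]])
L=np.array([[65,125],[65,-65],[-65,-65],[-65,125]])
a=L-L.mean(0);b=P-P.mean(0);th=np.arctan2((a[:,0]*b[:,1]-a[:,1]*b[:,0]).sum(),(a*b).sum())
R=np.array([[np.cos(th),-np.sin(th)],[np.sin(th),np.cos(th)]]);o=P.mean(0)-R@L.mean(0)
print("jig",o,np.degrees(th),(L@R.T+o-P).round(1)); print("axle",back(C,f(391,235),92))
h=np.array([0,94+97*np.cos(1.52)]);print("handle end",R@h+o,back(C,f(80,225),144),"pivot",R@[0,94]+o)
print(proj(cam("top"),[*(R@[0,94]+o),47]))
E
```

```text
jig [582.90536744  68.2658046 ] 2.259025281974384 [[ 1.   0.3]
 [ 1.6 -0.4]
 [-1.4 -0.6]
 [-1.2  0.7]]
axle [581.95439074  70.43362642  92.        ]
handle end [579.00601455 167.11404895] [578.62790305 165.18364275 144.        ] pivot [579.20014926 162.19275153]
[[172.2857435  183.33361218]]
```

View pics/plc.png

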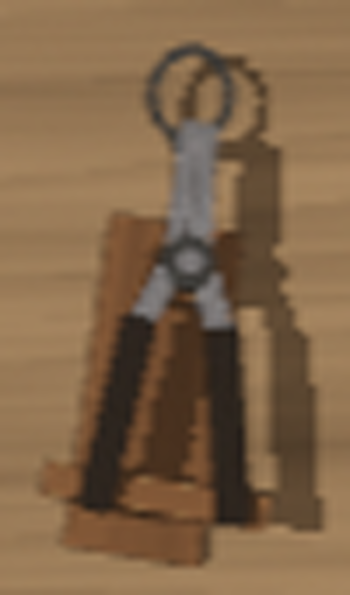

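The crop shows the clip centre near (190,93), the pivot near (188,262) and the handle ends near (98,505) and (233,520). I'll do the clamp first, moving over to a point just in front of the handle with the fingers shut.

Emit:
apply_moves --moves "0 -0.05 0 5.4 -1;0 -0.05 0 5.4 -1;0 -0.05 0 5.4 -1;0 -0.05 0 5.4 -1;0.0485 -0.027 0 0 -1;0.0485 -0.027 0 0 -1;0.0485 -0.027 0 0 -1;0.0485 -0.027 0 0 -1;0.0485 -0.027 0 0 -1;0.0485 -0.027 0 0 -1;0.0485 -0.027 0 0 -1;0.0485 -0.027 0 0 -1"

```text
t: 1.6
tool_pos: [580.0, 125.3, 404.2]
orientation: [-0.0, -0.019, 1.0, 0.0]
force: [-0.1, 0.2, 0.5]
width: 0.0
finger_force: 0.0
```

```bash
python3 - <<'E'
from h import *
C=cam("top");f=lambda u,v:((u+.5)/7-.5+300,(v+.5)/7-.5+155)
print("clip",back(C,f(190,93),28.5));print("pivot60",back(C,f(188,262),62))
a,b=back(C,f(98,505),60),back(C,f(233,520),60);print(a,b,(a+b)/2)
s=manip.state();print(s["tool_pos"],s["orientation"],s["t"],s["width"])
im=manip.read_camera("wrist")[:,:,::-1];C=cam("wrist",s)
cv2.imwrite("pics/w1.png",im)
print(proj(C,[[582.5,69,92],[579,162,47],[579,167,144]]))
E
```

```text
clip [ 616.96983741 -277.97186771   28.5       ]
pivot60 [ 542.38463801 -267.09694271   62.        ]
[ 447.28204473 -227.18420775   60.        ] [ 440.07351097 -280.0339752    60.        ] [ 443.67777785 -253.60909148   60.        ]
[579.956203   125.32741454 404.24079789] [-3.34683715e-04 -1.94564108e-02  9.99810645e-01  9.98705329e-05] 1.6 0.024756712165610248
[[200.69309112 185.49072245]
 [284.55961097 177.36691057]
 [301.94307584 199.23261075]]
```

View pics/w1.png

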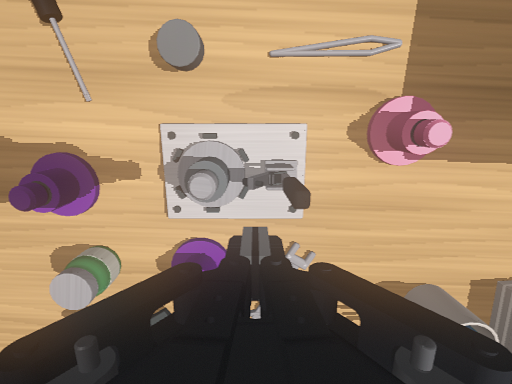

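Predicted axle and handle positions land on the picture to within a few pixels: axle top at (201,186), handle end at (299,193). So the jig fit is good. Next I lower the fingers and swing the handle over.

Emit:
apply_moves --moves "0 0 -0.0545 0 -1;0 0 -0.0545 0 -1;0 0.0185 0 0 -1;-0.0005 0.012 -0.001 0 -1;-0.0005 0.012 -0.0015 0 -1;-0.0005 0.0103 -0.004 0 -1;-0.0005 0.0103 -0.005 0 -1;-0.0005 0.009 -0.007 0 -1;-0.0005 0.008 -0.008 0 -1;0 0.0055 -0.008 0 -1;0 0.005 -0.008 0 -1;0 0 0 0 -1"

```text
t: 3.15
tool_pos: [575.0, 217.3, 251.8]
orientation: [-0.001, -0.02, 1.0, -0.0]
force: [0.4, -0.3, 0.2]
width: -0.1
finger_force: 0.0
```

Emit:
apply_moves --moves "0 0.002 -0.006 0 -1;0 0.002 -0.006 0 -1;0 0 -0.005 0 -1;0 0 -0.003 0 -1;0 0 -0.003 0 -1;0 0 0 0 -1"

```text
t: 3.9
tool_pos: [575.4, 221.2, 234.2]
orientation: [0.001, -0.02, 1.0, 0.0]
force: [-9.0, -1.6, 25.0]
width: -0.1
finger_force: 12.6
```

Emit:
apply_moves --moves "0 0 -0.003 0 -1;0 0 -0.002 0 -1;0 0 0 0 -1"

```text
t: 4.28
tool_pos: [575.1, 221.3, 233.7]
orientation: [0.003, -0.02, 1.0, 0.001]
force: [-18.8, -3.8, 50.9]
width: -0.3
finger_force: 25.6
```

Solid stop at the expected height. I lift off and check.

Emit:
apply_moves --moves "0 0 0.02 0 -1;0 -0.02 0.05 0 -1;0 -0.03 0.05 0 -1;0 -0.05 0.03 0 -1;0 -0.05 0 0 -1"

```text
t: 4.9
tool_pos: [576.3, 69.9, 378.4]
orientation: [0.003, -0.02, 1.0, -0.0]
force: [0.9, 0.1, -0.9]
width: 0.0
finger_force: 0.0
```

```bash
python3 - <<'E'
from h import *
s=manip.state();im=manip.read_camera("wrist")[:,:,::-1];cv2.imwrite("pics/w2.png",im)
print(s["tool_pos"],s["joint_pos"],s["t"]);C=cam("wrist",s)
for a in(.1,.24): print(proj(C,[579-2,162.5+97*np.cos(a),47+97*np.sin(a)]))
print(proj(C,[[582.5,69,92]]))
E
```

```text
[576.3339727   69.88626988 378.41075117] [-1.74866296e-02  3.29062062e-01  3.79777690e-03  1.23927528e+00
 -3.69004274e-04 -5.74831791e-02] 4.9
[[427.56849937 188.78819697]]
[[433.15362432 191.788444  ]]
[[253.25110376 195.31650856]]
```

View pics/w2.png

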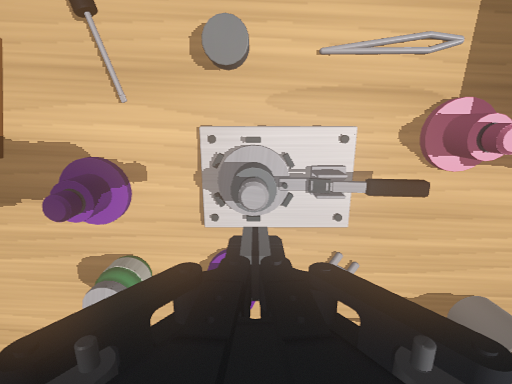

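Handle end is at (429,188), matching the fully-down prediction (428,189), so the clamp is shut. Axle top is near (254,193), as predicted. I move over the pliers with a half turn, which puts the camera on the tip side.

Emit:
apply_moves --moves "-0.0043 -0.0184 0 -10.55 1;-0.0043 -0.0184 0 -10.55 1;-0.0043 -0.0184 0 -10.55 1;-0.0043 -0.0184 0 -10.55 1;-0.0043 -0.0184 0 -10.55 1;-0.0043 -0.0184 0 -10.55 1;-0.0043 -0.0184 0 -10.55 1;-0.0043 -0.0184 0 -10.55 1;-0.0043 -0.0184 0 -10.55 1;-0.0043 -0.0184 0 -10.55 1;-0.0043 -0.0184 0 -10.55 1;-0.0043 -0.0184 0 -10.55 1"

```text
t: 6.45
tool_pos: [523.7, -150.3, 374.7]
orientation: [-0.0, 0.886, 0.464, -0.0]
force: [0.3, -0.2, -0.7]
width: 85.5
finger_force: 0.0
```

Emit:
apply_moves --moves "-0.0043 -0.0184 0 -10.55 1;-0.0043 -0.0184 0 -10.55 1;-0.0043 -0.0184 0 -10.55 1;-0.0043 -0.0184 0 -10.55 1;-0.0043 -0.0184 0 -10.55 1;-0.0043 -0.0184 0 -10.55 1;0 0 0 0 1;0 0 0 0 1"

```text
t: 7.45
tool_pos: [498.1, -259.7, 374.9]
orientation: [-0.0, 0.998, -0.065, -0.0]
force: [0.2, 0.2, -0.1]
width: 85.5
finger_force: 0.0
```

```bash
python3 - <<'E'
from h import *
s=manip.state();im=manip.read_camera("wrist")[:,:,::-1];cv2.imwrite("w3.png",im);crop(im,130,0,380,250,2.4,"pics/w3.png")
print(s["tool_pos"],s["orientation"],s["joint_pos"],s["t"])
E
```

```text
[ 498.13398152 -259.67540332  374.8726011 ] [-2.69025683e-04  9.97863169e-01 -6.53370188e-02 -3.12131466e-04] [-6.23464466e-01  2.97891916e-01 -4.84038164e-02  1.22531507e+00
  1.25830223e-04  2.64889534e+00] 7.45
```

View pics/w3.png

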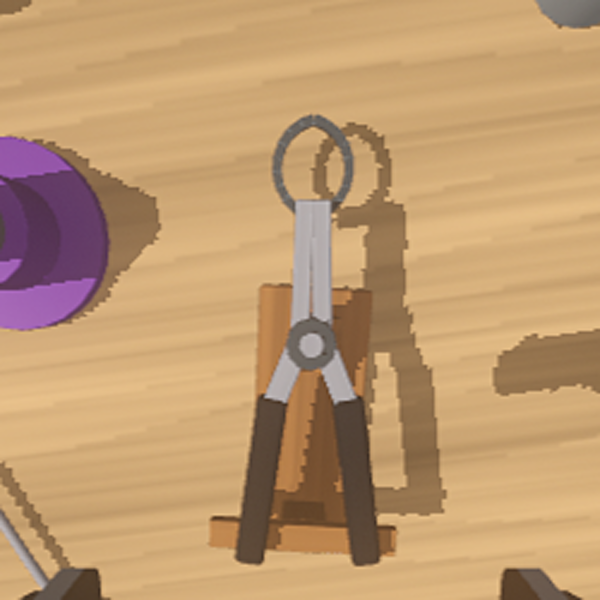

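Crop view: clip ring centred near (313,163), pivot disc at (311,344), handle ends at about (251,560) and (366,562). I compute the grip point.

```bash
python3 - <<'E'
from h import *
q=[-2.69e-4,.997863,-.065337,-3.12e-4]
s=dict(orientation=np.array(q),tool_pos=np.array([498.134,-259.675,374.873]));C=cam("wrist",s)
f=lambda u,v:((u+.5)/2.4-.5+130,(v+.5)/2.4-.5)
c=back(C,f(313,163),28.5);p=back(C,f(311,344),64);a,b=back(C,f(251,560),60),back(C,f(366,562),60)
print(c,p,a,b,(a+b)/2,np.linalg.norm((c-p)[:2]),np.linalg.norm((p-(a+b)/2)[:2]))
m=(a+b)/2;d=(c-m)[:2];y=np.arctan2(d[1],d[0]);u=np.array([np.cos(y),np.sin(y)]);print(np.degrees(y))
for pv in(p[:2],c[:2]-73.8*u):print("grip",pv-45*u)
T=Ro.from_quat([q[1],q[2],q[3],q[0]]).as_matrix();print("tool x yaw",np.degrees(np.arctan2(T[1,0],T[0,0])))
E
```

```text
[ 618.41520903 -280.18351715   28.5       ] [ 543.11576666 -269.19856742   64.        ] [ 448.35417605 -229.16286112   60.        ] [ 440.42289322 -282.04556586   60.        ] [ 444.38853464 -255.60421349   60.        ] 76.09648574090126 99.6587818628115
-8.039207265432696
grip [ 498.5579996  -262.90528571]
grip [ 500.782704   -263.56925344]
tool x yaw -7.492398468673154
```

Emit:
apply_moves --moves "0.0014 -0.0033 -0.04 -0.5 1;0 0 -0.045 0 1;0 0 -0.045 0 1;0 0 -0.03 0 1;0 0 -0.01 0 1;0 0 0 0 1;0 0 0 0 1"

```text
t: 8.38
tool_pos: [500.3, -263.7, 206.8]
orientation: [0.001, 0.997, -0.071, 0.001]
force: [-1.3, -0.5, -0.7]
width: 85.2
finger_force: 0.0
```

Emit:
apply_moves --moves "0 0 0 0 -1;0 0 0 0 -1;0 0 0 0 -1;0 0 0 0 -1;0 0 0 0 -1;0 0 0 0 -1;0 0 0 0 -1;0 0 0 0 -1"

```text
t: 9.38
tool_pos: [499.6, -263.7, 207.2]
orientation: [0.001, 0.997, -0.071, 0.001]
force: [-3.8, 0.1, 11.7]
width: 36.6
finger_force: 60.3
```

Emit:
apply_moves --moves "0 0 0.005 0 -1;0 0 0.01 0 -1;0 0 0.015 0 -1;0 0 0.02 0 -1;0 0 0.02 0 -1;0 0 0.02 0 -1;0 0 0.02 0 -1;0 0 0.01 0 -1;0 0 0 0 -1;0 0 0 0 -1;0 0 0 0 -1"

```text
t: 10.75
tool_pos: [499.3, -263.2, 324.3]
orientation: [-0.0, 0.997, -0.071, -0.001]
force: [0.1, -0.6, -2.5]
width: 37.0
finger_force: 60.4
```

```bash
python3 - <<'E'
from h import *
s=manip.state();im=manip.read_camera("wrist")[:,:,::-1];np.savez("s4.npz",q=s["orientation"],p=s["tool_pos"]);cv2.imwrite("w4.png",im);crop(im,150,0,360,250,2.4,"pics/w4.png")
print(s["tool_pos"],s["orientation"],s["joint_pos"],s["t"])
E
```

```text
[ 499.32934297 -263.17805842  324.28129321] [-4.20355310e-04  9.97468787e-01 -7.11003490e-02 -7.63041928e-04] [-6.27254438e-01  3.29325812e-01 -1.31386702e-01  1.11182374e+00
 -9.15428711e-05  2.65665913e+00] 10.75
```

View pics/w4.png

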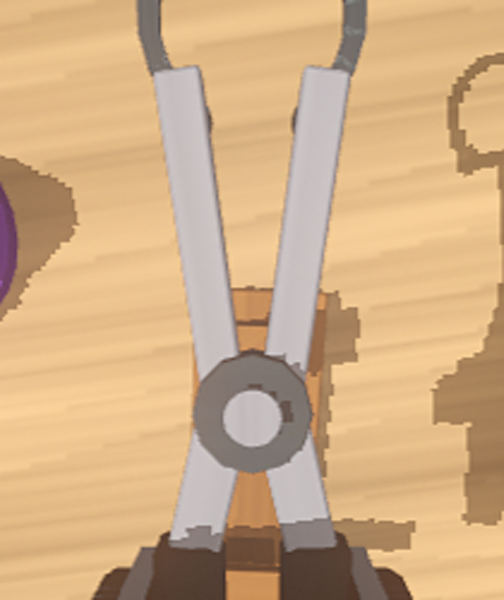

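The pliers are held and spread: jaws wide apart, pivot disc at about (252,415) and in line with the image's vertical, clip leaving the picture at the top. I carry them next to the axle so that pivot and axle show in one picture.

Emit:
apply_moves --moves "0.001 0.01 0 1 -1;0.002 0.019 0 2.5 -1;0.0025 0.022 0 2.5 -1;0.0025 0.022 0 2.5 -1;0.0025 0.023 0 2.5 -1;0.0025 0.023 0 2.5 -1;0.0025 0.023 0 2.5 -1;0.0025 0.023 0 2.5 -1;0.0025 0.023 0 2.5 -1;0.0025 0.022 0 2.5 -1;0.002 0.018 0 2.5 -1;0.002 0.009 0 2 -1"

```text
t: 12.3
tool_pos: [526.4, -24.7, 325.4]
orientation: [0.0, 0.985, 0.174, 0.0]
force: [0.1, 0.2, -2.1]
width: 36.5
finger_force: 60.4
```

Emit:
apply_moves --moves "0 0 0 0 -1;0 0 0 0 -1;0 0 0 0 -1;0 0 0 0 -1"

```text
t: 12.8
tool_pos: [526.6, -26.9, 325.2]
orientation: [0.0, 0.985, 0.172, -0.0]
force: [0.6, 0.6, -2.1]
width: 36.6
finger_force: 60.4
```

```bash
python3 - <<'E'
from h import *
s=manip.state();im=manip.read_camera("wrist")[:,:,::-1];np.savez("s5.npz",q=s["orientation"],p=s["tool_pos"]);cv2.imwrite("w5.png",im);crop(im,80,0,370,250,2.4,"pics/w5.png")
print(s["tool_pos"],s["orientation"],s["joint_pos"],s["t"])
print(proj(cam("wrist",s),[582.5,69,92]))
E
```

```text
[526.5615626  -26.91661784 325.17656508] [ 5.06606783e-05  9.85130684e-01  1.71806661e-01 -5.91649934e-05] [-2.03359006e-01  2.59456462e-01 -2.25916113e-01  1.08549661e+00
 -1.37695871e-04  2.59290704e+00] 12.8
[[152.64573653  94.66377891]]
```

View pics/w5.png

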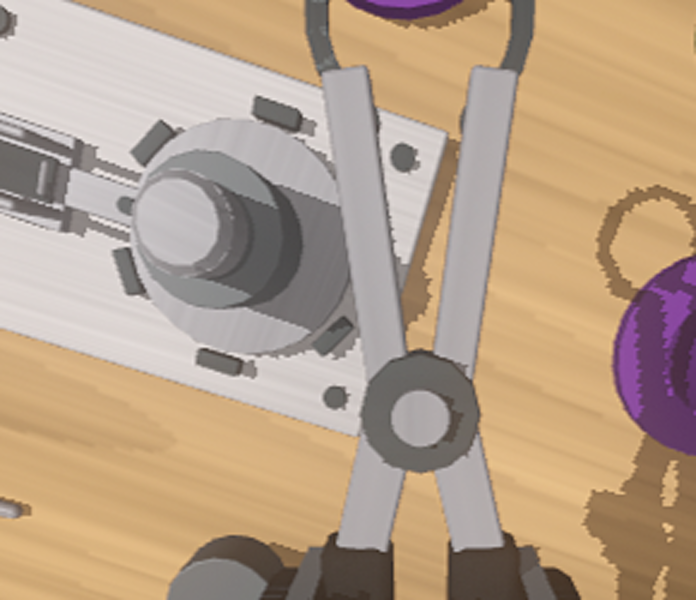

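In the crop, the axle's end face is centred at (178,222), against a prediction of (175,228). The pivot disc is centred at (420,411) and the jaws are symmetric about column 420. I compute the move that puts the clip over the axle.

```bash
python3 - <<'E'
from h import *
d=np.load("s5.npz");s=dict(orientation=d["q"],tool_pos=d["p"]);C=cam("wrist",s)
f=lambda u,v:((u+.5)/2.4-.5+80,(v+.5)/2.4-.5)
A=back(C,f(178,222),92);print("axle",A)
T=Ro.from_quat([*d["q"][1:],d["q"][0]]).as_matrix();u=T[:2,0];l=-T[:2,1];print(u,l)
und=166
for n,uv,dz in[("disc",(420,411),13),("rivet",(420,418),19),("jawL",(346,68),12),("jawR",(494,69),12),("ringmid",(420,20),-18)]:
    P=back(C,f(*uv),und+dz);r=(P-d["p"])[:2];print(n,P.round(1),"fwd",(r@u).round(2),"left",(r@l).round(2))
for fw in(121,):
    print("move",(A[:2]-(d["p"][:2]+fw*u)))
C=cam("top");print("topcam",-C[1].T@C[2]);C=cam("scene");print("scenecam",-C[1].T@C[2])
E
```

```text
axle [584.35469927  68.59525642  92.        ]
[0.94096494 0.33850402] [-0.33850403  0.94096494]
disc [570.4 -10.9 179. ] fwd 46.7 left 0.23
rivet [570.3 -10.9 185. ] fwd 46.55 left 0.22
jawL [617.7  18.5 178. ] fwd 101.15 left 11.91
jawR [625.5  -3.5 178. ] fwd 101.03 left -11.41
ringmid [637.8  13.4 148. ] fwd 118.29 left 0.27
move [-56.06362051  54.55288768]
topcam [ 388.18126456  -42.03173168 1221.91588486]
scenecam [1012.12664553 -745.08239243  628.31287967]
```

Emit:
apply_moves --moves "-0.0075 0.0075 0 0 -1;-0.0095 0.0095 0 0 -1;-0.0095 0.0095 0 0 -1;-0.0095 0.0095 0 0 -1;-0.0095 0.0095 0 0 -1;-0.0065 0.0065 0 0 -1;-0.003 0.0027 0 0 -1;0 0 0 0 -1;0 0 0 0 -1;0 0 0 0 -1;0 0 0 0 -1"

```text
t: 14.22
tool_pos: [471.8, 28.1, 325.2]
orientation: [0.0, 0.985, 0.172, -0.0]
force: [-0.3, -0.6, -2.8]
width: 36.9
finger_force: 60.4
```

```bash
python3 - <<'E'
from h import *
s=manip.state();p=s["tool_pos"];q=s["orientation"];T=Ro.from_quat([*q[1:],q[0]]).as_matrix();u=T[:,0]
print(p,q,s["t"])
c=p+120*u;c[2]=p[2]-159.2-19.5-1;print("clip est",c)
out=[]
for n in("top","scene"):
    im=manip.read_camera(n)[:,:,::-1];cv2.imwrite(f"{n}6.png",im);C=cam(n)
    x,y=np.round(proj(C,(c+[584,68.6,92])/2)[0]).astype(int);print(n,x,y,"clip",proj(C,c),"axle top",proj(C,[584.35,68.6,92]))
    k=np.ascontiguousarray(cv2.resize(im[y-28:y+29,x-20:x+20],(400,570),interpolation=cv2.INTER_CUBIC));out.append(k)
cv2.imwrite("pics/c6.png",np.hstack(out))
E
```

```text
[471.76057541  28.10788637 325.16309952] [ 6.24441839e-05  9.85074703e-01  1.72127348e-01 -3.01223622e-05] 14.225
clip est [584.64989748  68.80187693 145.46309952]
top 203 176 clip [[201.96234835 174.43603121]] axle top [[204.10853539 178.04870795]]
scene 290 174 clip [[290.83018593 164.88180697]] axle top [[289.28918261 182.89307293]]
```

View pics/c6.png

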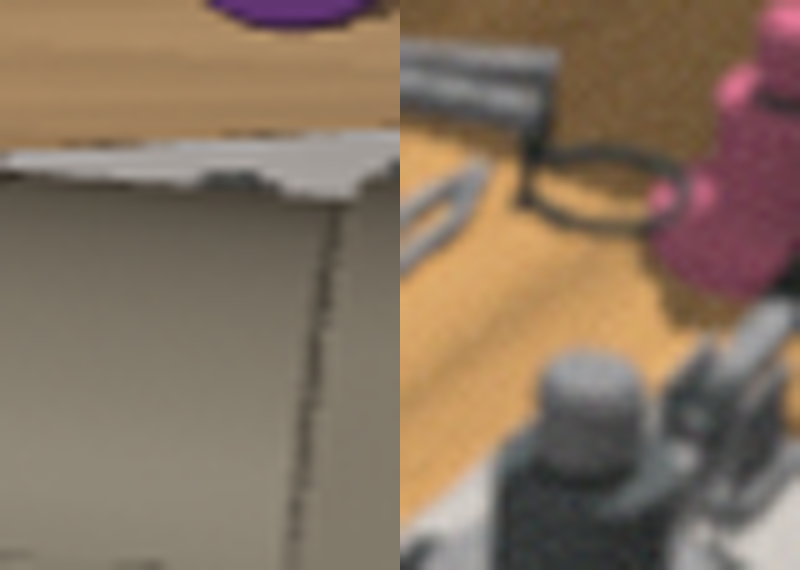

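The top camera is blocked by the arm. In the scene panel the clip ring's centre is at (610,188) and the axle's end face at (591,372), both within 0.7 px of prediction. The clip is therefore about 1 mm from centred. I nudge it and descend part way.

Emit:
apply_moves --moves "-0.0006 -0.0004 -0.005 0 -1;0 0 -0.01 0 -1;0 0 -0.01 0 -1;0 0 -0.01 0 -1;0 0 -0.006 0 -1;0 0 -0.004 0 -1;0 0 -0.003 0 -1;0 0 -0.003 0 -1;0 0 -0.003 0 -1;0 0 -0.003 0 -1;0 0 0 0 -1;0 0 0 0 -1"

```text
t: 15.82
tool_pos: [471.0, 27.9, 268.3]
orientation: [0.0, 0.985, 0.172, 0.0]
force: [-1.1, 0.2, -1.1]
width: 36.7
finger_force: 60.4
```

Emit:
apply_moves --moves "0 0 -0.002 0 -1;0 0 -0.002 0 -1;0 0 -0.002 0 -1;0 0 -0.002 0 -1;0 0 -0.002 0 -1;0 0 0 0 -1;0 0 0 0 -1"

```text
t: 16.7
tool_pos: [471.0, 27.9, 258.3]
orientation: [0.0, 0.985, 0.172, 0.0]
force: [0.4, -0.8, -2.3]
width: 36.3
finger_force: 60.4
```

Emit:
apply_moves --moves "0 0 -0.002 0 -1;0 0 -0.002 0 -1;0 0 -0.002 0 -1;0 0 -0.002 0 -1;0 0 0 0 -1;0 0 0 0 -1"

```text
t: 17.45
tool_pos: [471.0, 27.9, 250.2]
orientation: [0.0, 0.985, 0.172, -0.0]
force: [-0.2, -0.1, -2.3]
width: 36.7
finger_force: 60.4
```

Emit:
apply_moves --moves "0 0 -0.001 0 -1;0 0 -0.001 0 -1;0 0 -0.001 0 -1;0 0 0 0 -1;0 0 0 0 -1"

```text
t: 18.08
tool_pos: [471.0, 27.9, 247.2]
orientation: [0.0, 0.985, 0.172, -0.0]
force: [-0.1, -0.4, -1.9]
width: 36.5
finger_force: 60.4
```

Emit:
apply_moves --moves "0 0 -0.001 0 -1;0 0 0 0 -1;0 0 0 0 -1"

```text
t: 18.45
tool_pos: [471.0, 27.9, 246.2]
orientation: [0.0, 0.985, 0.172, -0.0]
force: [0.0, 0.1, -2.9]
width: 37.0
finger_force: 60.4
```

```bash
python3 -c "
from station import manip
s=manip.state();print(s['tool_pos'],s['force'],s['moment'])"
```

```text
[470.9763235   27.933495   246.22301227] [ 0.0122919   0.12819605 -2.93101085] [-0.00424642  0.06799623 -0.06714829]
```

Emit:
apply_moves --moves "0 0 -0.001 0 -1;0 0 0 0 -1;0 0 0 0 -1"

```text
t: 18.82
tool_pos: [471.0, 27.9, 245.2]
orientation: [0.0, 0.985, 0.172, -0.0]
force: [0.1, -0.0, -3.3]
width: 36.8
finger_force: 60.4
```

```bash
python3 -c "
from station import manip
s=manip.state();print(s['tool_pos'],s['force'],s['moment'])"
```

```text
[470.96490816  27.93687345 245.19287194] [ 0.14939504 -0.02680884 -3.2571856 ] [-0.00578728  0.03496356  0.01826974]
```

Emit:
apply_moves --moves "0 0 -0.001 0 -1;0 0 0 0 -1;0 0 0 0 -1"

```text
t: 19.2
tool_pos: [471.1, 27.9, 244.3]
orientation: [0.0, 0.985, 0.172, 0.0]
force: [0.2, -0.2, -0.7]
width: 36.5
finger_force: 60.5
```

```bash
python3 -c "
from station import manip
s=manip.state();print(s['tool_pos'],s['force'],s['moment'])"
```

```text
[471.05059556  27.91523843 244.32566432] [ 0.20194011 -0.22579123 -0.74202659] [-0.06164388 -0.01187247  0.00808886]
```

Emit:
apply_moves --moves "0 0 -0.001 0 -1;0 0 0 0 -1;0 0 0 0 -1"

```text
t: 19.58
tool_pos: [471.0, 27.9, 243.3]
orientation: [0.0, 0.985, 0.172, 0.0]
force: [-2.1, -0.8, 0.6]
width: 36.5
finger_force: 60.8
```

```bash
python3 -c "
from station import manip
s=manip.state();print(s['tool_pos'],s['force'],s['moment'])"
```

```text
[470.99410817  27.90335853 243.3449567 ] [-2.10624073 -0.82059613  0.55309295] [ 0.00647892 -0.0009845  -0.00261122]
```

Light contact with the roller starts near TCP z = 244.5, so I raise 1.5–2 mm for mid-groove.

Emit:
apply_moves --moves "0 0 0.001 0 -1;0 0 0.0015 0 -1;0 0 0 0 -1;0 0 0 0 -1;0 0 0 0 -1;0 0 0 0 -1;0 0 0 0 -1"

```text
t: 20.45
tool_pos: [471.0, 27.9, 245.7]
orientation: [0.0, 0.985, 0.172, -0.0]
force: [0.5, -0.0, -1.8]
width: 36.8
finger_force: 60.3
```

```bash
python3 - <<'E'
from h import *
s=manip.state();print(s['tool_pos'],s['force'],s['moment'],s['width'],s['t'])
# pivot disc vs. earlier wrist picture: shift shows any tilt/slip in the grip
a=cv2.imread("w5.png",0);b=cv2.cvtColor(manip.read_camera("wrist"),cv2.COLOR_RGB2GRAY)
for n,(x,y,w,h) in dict(disc=(226,140,60,60),jawL=(208,20,35,50),jawR=(258,20,40,50)).items():
    r=cv2.matchTemplate(b[max(0,y-12):y+h+12,x-12:x+w+12],a[y:y+h,x:x+w],cv2.TM_CCOEFF_NORMED);_,m,_,l=cv2.minMaxLoc(r);print(n,m,np.array(l)-12)
E
```

```text
[470.96097165  27.91393415 245.68859495] [ 0.53638168 -0.04775582 -1.78858063] [0.02214956 0.04909004 0.00304723] 36.80334924000526 20.45
disc 0.961963951587677 [0 0]
jawL 0.36282047629356384 [ 1 -2]
jawR 0.2767011523246765 [ 0 -1]
```

The pliers haven't shifted in the grip and the force reading is back to their weight alone. I hand in.

```bash
python3 -c "
from station import manip
print(manip.finish_job())"
```

```text
the job is handed in; nothing more can be done
None
```

I handed the job in at about 20.5 s, but the station returned no verdict. The clamp is shut, and the spread clip is held about mid-groove, clear of the roller, with its final position judged by force and geometry because the arm blocked the top camera.

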